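# Fold the bar tools shut and pack them in their case

### The arm

A 6-joint arm with a two-finger parallel gripper is mounted at the origin on the work surface. World frame = base frame: x ahead of the robot, y to its left, z up, the work surface at z = 0. Lengths are in m, angles in rad, forces in N, time in s.
With the tool pointing down it reaches from about 0.35 to 0.85 m from the base axis. Payload 8.1 kg.
Tool frame: the origin (TCP) lies on the centre line of the jaws, within the pads' length; the fingertips stand 17 mm ahead of it and the grasp point (between the pads) lies 2 mm behind it; z points along the fingers, y is the line along which they close (so a half turn about z gives the same grasp; the last joint's range is limited). The gripper opens to 93 mm and grips with 3 to 60 N. Pads are 15 mm wide; open, the fingers measure 128 mm over their backs; the gripper's body (75 mm by 188 mm) begins 65 mm behind the grasp point.
Start: joints at [-1.277, 0.13, 1.488, -0, 1.523, -0.085], TCP at [0.222, -0.557, 0.236] pointing down, gripper open.
Joint ranges: [-2.96, 2.96], [-0.89, 2.26], [0.02, 2.5], [-1.34, 4.48], [0, 2.73], [-2.66, 2.66]. Speed limits (rad/s): [2.39, 2.39, 2.79, 3.14, 3.14, 3.14].

### API

Orientations are given as a rotation vector (axis times angle).
In Python, from plant import status, eyes, robot gives the robot as it stands. The module is installed in compiled form; this text tells all that it offers.
- The arm moves only by the tool servo_tool, never from a script. Its argument "plan" is text: rows parted by semicolons, each of 4 numbers parted by spaces: the shift along the tool's x, y, z in m, then the turn about the tool's z in degrees. A call has 1 to 12 rows; each row is the pose to reach, as a shift and turn from the pose commanded when the call began, along the tool's axes at that moment; what a row does not reach only later rows make up. A row lasts 1/12 s, in which the tool goes at most 41.7 mm and 7.16 degrees, less where a joint would pass 70% of its speed; a pose out of reach is approached as far as the arm can. A call with a gripper value outside its range is refused whole. "grip" is the closure, from -1 (fully open) to 1 (shut), set as the call begins (left out, the last holds). The fingers move at their own pace and stop on an object; "grip_force" is the grip in N (left out, the last holds). Time passes only in rows, so rows that repeat a pose let the fingers close. It gives the time, the measured TCP pose, the force, the opening and the grip force at its end, in the units of the state.
- status.read_state(): the state, without advancing time (a new reading comes with each control period).
- eyes.read_camera(name): name is "side" or "top" or "wrist"; returns a dict with "image" (384x512x3 uint8, blue, green, red), "fovy" (degrees; the focal length in pixels is half the picture's height over the tangent of half this angle, whatever the lens; pixels are square), "cx", "cy" (the principal point, pixels), "world_from_camera" (4x4, takes a point from camera to world coordinates); the wrist camera has in their place "hand_eye" (4x4, takes a point from camera to tool coordinates, whose origin is the TCP and whose axes are the flange's). Camera axes: x right, y down, z forward; pixel columns grow to the right and rows downward; lengths in m; the calibration is good to about 2 mm. A picture is of the moment at which its call begins: read the wrist's pose just before it. There is no depth.
- robot.close_job(): hands the job in; it is judged then, once.
The state is a dict: "t": time; "q": joint angles; "dq": joint speeds; "joint_torque": joint torques, N m; "tool_pos": TCP position; "orientation": TCP orientation; "force": force on the tool from outside, world axes, zero at the start; "wrist_torque": the same for the moment, N m; "opening": finger opening in m; "gripper_force": force on a finger pad.
Only numpy, scipy, OpenCV 4.12 (cv2) and the standard library are available. Lean on these libraries where they do the work, as an engineer would, in place of code of your own. Each camera call takes 0.05 s, during which the arm holds its last target. There are 200 camera calls.

### The job

Pack the two hinged bar tools away: fold the probe of the red thermometer fully shut against its body and lay the thermometer in the wide slot of the wooden case, and squeeze the sprung tongs shut and lay them in the case's long narrow slot. Both must lie flat on the slot floors, closed and let go, with the other things on the counter left where they stand.

Things in the scene. Friction and masses are not known exactly. Their poses are not given: they have to be found in the camera images.
- thermometer: loose folding probe thermometer, about 250 g, lying flat. Red body 160 (x) x 34 (y) x 30 mm high with a black display on top; origin at the centre of the body's underside, x along the body, z up. A white-and-steel probe arm is hinged at (-66, +25) mm. Folded, the arm lies along the body's +y face (1 mm gap): 160 long x 50 wide (y -17 to +33 mm) x 30 mm high in all
- thermometer_mid (a point): centre of the underside of the folded thermometer: point (0, +8, 0) mm of thermometer, same axes. A finger between body and arm stops the arm at about 0.2 to 0.3 rad; gripped anew across body and arm it closes fully
- probe (a joint): probe arm angle (rad): 0 = shut, alongside the body and pointing to its +x; grows counter-clockwise from above, the arm swinging out towards body +y, up to 2.4. Stiff pivot (friction 0.12 N m, no spring, stays where left): pushing the arm of an unheld thermometer mostly turns the whole thing, so hold the body and press the arm against something fixed
- probe_tip (a point): underside of the probe arm's free end, on its centre line, 140 mm from the pivot; arm 14 mm wide and 28 mm high (white) for 85 mm, then steel, 12 mm wide and 16 mm high, all centred 15 mm above the underside; round pivot end, radius 8 mm
- tongs: loose sprung tongs, about 170 g, lying flat: two straight steel arms with green ends, black round pivot. Closed: 188 long x 30 wide x 28 mm high. The frame is the first arm's: origin at the centre of the underside of the closed tongs, x along the arm towards the green end, z up; this arm fills y -15 to -1 mm; pivot at (-85, 0) mm, tip at x = +94 mm
- tongs_arm (a joint): angle (rad) of the tongs' second arm (the first one's mirror image): 0 = shut; opens counter-clockwise from above, towards tongs +y. A spring holds it open at about 0.42 (shutting takes 0.17 N m, some 2 N at mid length) and reopens it when let go; lying in its slot, the slot walls keep it shut
- case: wooden case fixed to the counter, an open shallow tray 210 (x) x 155 (y) x 19 mm high; origin at the centre of its underside, x along the slots. Two slots with vertical walls, floors 5 mm above the counter and 14 mm below the rim, 42 mm of wood between them
- wide_slot (a point): centre of the floor of the wide slot (case +y side), 170 mm long (x) x 56 mm wide (y): for the thermometer, either way round. Axes as the case
- long_slot (a point): centre of the floor of the long narrow slot (case -y side), 196 mm long (x) x 37 mm wide (y): for the tongs, either way round. Axes as the case
- stand: round wooden tamping stand with a black rubber top, fixed to the counter, upright cylinder of radius 38 mm and height 70 mm (top 6 mm: radius 34 mm); origin at the centre of its foot. Firm enough to press things against
- saucer: white saucer, radius 60 mm, 16 mm high, carrying the cup; to be left alone
- cup: white coffee cup on the saucer, radius 34 mm, 58 mm high; to be left alone
- jug: steel milk jug, radius 42 mm, 100 mm high; to be left alone
- sugar_jar: amber jar with red lid, radius 35 mm, 110 mm high; to be left alone
- tamper: steel coffee tamper standing on its base, radius 29 mm, 88 mm high; to be left alone
- spoon: steel spoon, 130 mm long, lying on the counter; to be left alone
There are look-alikes about, which are no part of the job. Of the things shaped like the thermometer, the red one is meant. What is shaped like the tongs but orange is not meant.

How it is judged:
At the end, for the whole second after the job is handed in: Probe and tongs shut (each under 0.08 rad); thermometer in the wide slot and tongs in the long slot, each centred within 10 mm, aligned within 0.1 rad, right way up and level within 0.06 rad, at most 4 mm above the slot floor; both let go and at rest (value of joint each of probe, tongs_arm below 0.08 rad and horizontal distance between thermometer_mid and wide_slot below 0.01 m and z of thermometer_mid in the frame of wide_slot below 0.004 m and angle between the x axis of each of thermometer, tongs and the x axis of case, either way round below 0.1 rad and angle between each of thermometer, tongs's own z axis and vertical below 0.06 rad and horizontal distance between tongs and long_slot below 0.01 m and z of tongs in the frame of long_slot below 0.004 m and linear speed of each of thermometer, tongs below 0.02 m/s); the robot touches nothing.
It fails at once if the saucer, cup, jug, sugar jar, tamper or spoon is moved by more than 40 mm (distance of any of saucer, cup, jug, sugar_jar, tamper, spoon from where it was at the start of the episode above 0.04 m).
It also fails if it takes over 72 s, if anything falls off the work surface, if the arm or the gripper's body presses on something with over 40 N, if the wrist force passes 120 N, or if a joint passes its speed limit or range.

## Working session

There is one attempt and no reset: what is moved stays moved. The work goes in short steps, Python scripts to look and compute and a tool call to move; the robot and the scene stay as the last step left them, time stands still between calls to the robot, and variables do not carry over. Pictures are saved under pics/ and viewed, at most 10 in all, crops included, and the job is handed in when it is done.

Besides the shell and the picture viewer there is one more tool, called after "Call:" as name(argument=value, ...) on one line, values as JSON. servo_tool: Moves the arm, as the interface text tells. Its arguments: {"type":"object","properties":{"plan":{"type":"string"},"grip":{"type":"number"},"grip_force":{"type":"number"}},"required":["plan"]}

```bash
mkdir -p pics
cat > h.py <<'E'
import numpy as np, cv2
from plant import status, eyes
from scipy.spatial.transform import Rotation as R
def shot(n,f=None):
    s=status.read_state(); c=eyes.read_camera(n)
    if n=="wrist":
        T=np.eye(4);T[:3,:3]=R.from_rotvec(s["orientation"]).as_matrix();T[:3,3]=s["tool_pos"]
        c["world_from_camera"]=T@np.array(c["hand_eye"])
    if f: cv2.imwrite("pics/"+f,c["image"])
    return c
def ray(c,uv,z):
    f=192/np.tan(np.radians(c["fovy"])/2); M=np.array(c["world_from_camera"])
    uv=np.atleast_2d(uv).astype(float)
    d=np.c_[(uv[:,0]-c["cx"])/f,(uv[:,1]-c["cy"])/f,np.ones(len(uv))]@M[:3,:3].T
    return M[:3,3]+d*((z-M[2,3])/d[:,2])[:,None]
def proj(c,P):
    f=192/np.tan(np.radians(c["fovy"])/2); M=np.linalg.inv(np.array(c["world_from_camera"]))
    p=np.atleast_2d(P)@M[:3,:3].T+M[:3,3]
    return p[:,:2]/p[:,2:]*f+[c["cx"],c["cy"]]
E
python3 - <<'E'
from h import *
a=shot("top","top0.png");b=shot("side","side0.png")
s=status.read_state();print(s)
for c in(a,b):print(c["fovy"],c["cx"],c["cy"],np.round(c["world_from_camera"],3))
cv2.imwrite("pics/top0b.png",cv2.resize(a["image"],(800,600)))
E
```

```text
{'t': 0.1, 'q': array([-1.27740231e+00,  1.31068635e-01,  1.48916323e+00, -3.02323498e-05,
        1.52299414e+00, -8.54388580e-02]), 'dq': array([ 0.00134433, -0.00169606, -0.00380886, -0.00121144,  0.00095992,
        0.00038759]), 'joint_torque': array([ 2.09998805e-03, -5.61339605e+01, -4.93097377e+01,  7.71413161e-02,
        2.91301747e-02, -5.71913392e-05]), 'tool_pos': array([ 0.2217513 , -0.55700096,  0.2347064 ]), 'orientation': array([-3.08381016e+00, -5.91214263e-01,  3.13305503e-04]), 'force': array([-0.08628091, -1.12957851,  0.67898799]), 'wrist_torque': array([ 0.0204385 , -0.02657749, -0.04493349]), 'gripper_force': 0.0, 'opening': 0.09309116682380489}
43.07354998056192 253.9400563557965 188.43984251947134 [[ 0.053 -0.978  0.202  0.249]
 [-0.999 -0.053  0.007 -0.078]
 [ 0.004 -0.202 -0.979  1.481]
 [ 0.     0.     0.     1.   ]]
57.006695766058755 254.9681643219009 186.55239177796503 [[-0.912 -0.283  0.296  0.213]
 [-0.41   0.613 -0.676  0.69 ]
 [ 0.01  -0.738 -0.675  0.775]
 [ 0.     0.     0.     1.   ]]
```

View pics/top0b.png

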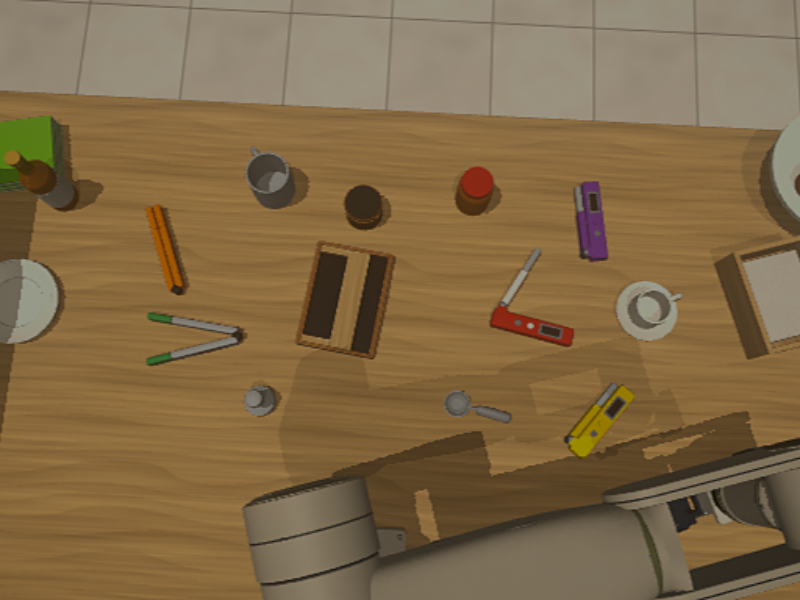

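View pics/side0.png

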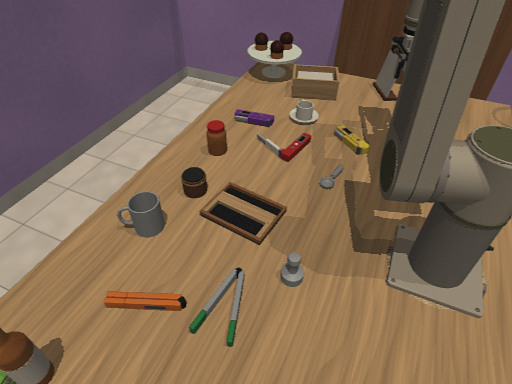

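Top view (800x600): the red thermometer is at (530,325), hinge at (497,318), with its arm open to (537,252). Its look-alikes are purple at (590,220) and yellow at (600,420). The green-tipped tongs are at (195,338), pivot at (238,335), and the orange look-alike is at (165,250). The case is at (345,300) with its wide slot on the left and narrow slot on the right, and the stand is at (363,207). I choose the red thermometer and the green-ended tongs.

```bash
cat >> h.py <<'E'
def blobs(mask,amin=8):
    n,l,st,ce=cv2.connectedComponentsWithStats(mask.astype(np.uint8))
    return [(st[i],ce[i],l==i) for i in range(1,n) if st[i][4]>=amin]
def hsv(c): return cv2.cvtColor(c["image"],cv2.COLOR_BGR2HSV)
def rect(c,m,z):
    p=np.argwhere(m)[:,::-1].astype(np.float32)
    w=ray(c,p,z)[:,:2].astype(np.float32)
    (x,y),(a,b),t=cv2.minAreaRect(w)
    if a<b:a,b,t=b,a,t+90
    return np.round([x,y,a,b],4),round((t+90)%180-90,1)
def goto(x,y,z,yaw=None):
    """shift in tool axes, turn deg; yaw=world angle of tool y axis(deg, mod 180)"""
    s=status.read_state();M=R.from_rotvec(s["orientation"]).as_matrix()
    d=M.T@(np.array([x,y,z])-s["tool_pos"])
    cur=np.degrees(np.arctan2(M[1,1],M[0,1]))
    t=0 if yaw is None else -((yaw-cur+90)%180-90)
    print("shift",np.round(d,4),"turn",round(t,1),"curyaw",round(cur,1),"q6",round(s["q"][5],2))
E
python3 - <<'E'
from h import *
a=shot("top");h=hsv(a);H,S,V=[h[...,i].astype(int) for i in range(3)]
for nm,m,z in [("red",((H<5)|(H>174))&(S>170)&(V>60),.03),("green",(H>50)&(H<80)&(S>100),.02)]:
    for st,ce,mm in blobs(m,12): print(nm,st,rect(a,mm,z))
dark=(V<75)&(S>30)
for st,ce,mm in blobs(dark,40):
    if 180<st[0]<270 and st[1]<240: print("dark",st,rect(a,mm,.005),rect(a,mm,.07))
steel=(S<70)&(V>90)
for st,ce,mm in blobs(steel,15):
    if st[1]>90: print("steel",st,rect(a,mm,.02))
for nm,uv,z in [("jug",(272,172),.1),("jar",(477,178),.11),("tamper",(258,393),.088),("cup",(651,305),.058),("saucer",(647,310),.016),("spoon",(478,408),.01),("caseA",(320,243),.019),("caseB",(394,254),.019),("caseC",(374,357),.019),("caseD",(298,345),.019)]:
    print(nm,np.round(ray(a,np.array(uv)*.64,z)[0,:2],3))
w=shot("wrist");print(np.round(w["hand_eye"],3),w["fovy"])
cv2.imwrite("pics/c1.png",cv2.resize(a["image"][110:250,80:400],(800,350),interpolation=cv2.INTER_CUBIC))
E
```

```text
red [296 107  19  12  42] (array([ 0.8044, -0.2187,  0.0578,  0.0319]), 79.1)
red [336 203  31  10  36] (array([ 0.5056, -0.3643,  0.093 ,  0.0067]), 79.7)
green [ 95 200  15   6  54] (array([0.4809, 0.3924, 0.0434, 0.0111]), 83.6)
green [ 94 226  15   7  59] (array([0.4007, 0.3854, 0.0442, 0.0112]), -72.6)
dark [221 119  24  28 509] (array([0.731 , 0.0099, 0.09  , 0.0729]), 3.8) (array([0.7098, 0.006 , 0.086 , 0.0697]), 3.8)
dark [194 161  28  56 954] (array([0.5464, 0.0754, 0.1705, 0.0547]), -8.1) (array([0.5333, 0.0686, 0.163 , 0.0523]), -8.1)
dark [225 163  23  64 710] (array([ 0.5338, -0.0135,  0.1978,  0.0348]), -8.1) (array([ 0.5213, -0.0164,  0.1891,  0.0333]), -8.1)
steel [157  94  28  30 221] (array([0.79  , 0.2108, 0.0904, 0.0866]), 76.4)
steel [368 119   6  17  64] (array([ 0.7676, -0.4233,  0.053 ,  0.0126]), 7.1)
steel [321 159  25  37 179] (array([ 0.5991, -0.3092,  0.1363,  0.0139]), -30.6)
steel [ 475  160   37   59 1530] (array([ 0.5907, -0.8255,  0.1637,  0.1123]), 17.2)
steel [   0  166   37   54 1665] (array([0.5031, 0.652 , 0.1672, 0.1096]), 9.0)
steel [ 394  18
[... 1559 characters left out ...]
0.0626,  0.0208]), -45.3)
steel [481 367   9   5  23] (array([ 0.0607, -0.754 ,  0.0262,  0.0074]), -66.9)
steel [469 367  43  17 129] (array([ 0.0452, -0.7672,  0.1299,  0.0121]), -72.5)
steel [426 372  50  12 128] (array([ 0.0282, -0.6559,  0.144 ,  0.0127]), -73.5)
steel [454 379  14   5  30] (array([ 0.021 , -0.684 ,  0.0393,  0.009 ]), -74.0)
jug [0.76  0.183]
jar [ 0.766 -0.209]
tamper [0.34  0.174]
cup [ 0.548 -0.554]
saucer [ 0.546 -0.56 ]
spoon [ 0.339 -0.235]
caseA [0.647 0.09 ]
caseB [ 0.632 -0.058]
caseC [ 0.425 -0.03 ]
caseD [0.44  0.118]
[[-0.    -0.955 -0.295  0.083]
 [ 1.    -0.    -0.001 -0.   ]
 [ 0.001 -0.295  0.955 -0.149]
 [ 0.     0.     0.     1.   ]] 69.60933703513949
```

View pics/c1.png

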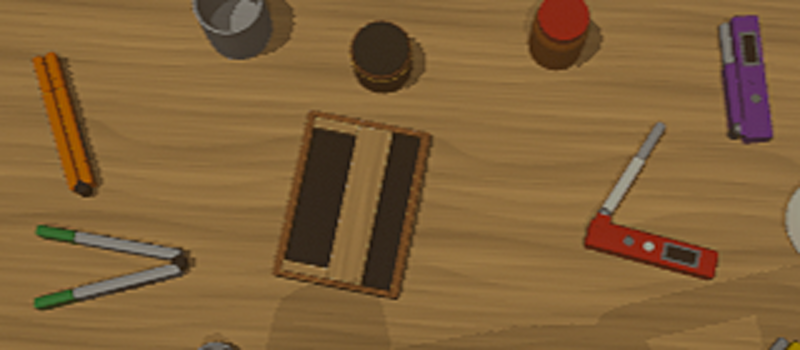

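The crop confirms the choice: the red body runs (590,230)–(715,265) with its arm to (660,128), and the green-ended tongs have their pivot at (183,262). Next I move above the thermometer.

Run:
```python
from h import *
a=shot("top")
for uv in [(600,215),(588,245),(718,252),(712,278),(654,248)]:print(np.round(ray(a,np.array(uv)/2.5+[80,110],.03)[0,:2],3))
goto(.5,-.36,.27,-10.3)
```

```text
[ 0.536 -0.269]
[ 0.498 -0.256]
[ 0.498 -0.413]
[ 0.466 -0.406]
[ 0.499 -0.336]
shift [ 0.3314 -0.0804 -0.0348] turn -58.0 curyaw -68.3 q6 -0.09
```

Call:
servo_tool(plan="0.035 -0.008 -0.0035 -6; 0.07 -0.016 -0.007 -12; 0.105 -0.025 -0.01 -18; 0.14 -0.033 -0.014 -24; 0.175 -0.042 -0.018 -30; 0.21 -0.05 -0.022 -36; 0.245 -0.058 -0.026 -42; 0.28 -0.066 -0.03 -48; 0.315 -0.075 -0.033 -54; 0.331 -0.08 -0.035 -58; 0.331 -0.08 -0.035 -58; 0.331 -0.08 -0.035 -58")

```text
t: 1.25
tool_pos: [0.5004, -0.3601, 0.2705]
orientation: [-2.411, -2.014, 0.001]
force: [0.1, -0.0, -0.1]
opening: 0.0928
gripper_force: 0.0
```

Run:
```python
from h import *
s=status.read_state();print(s["t"],s["tool_pos"])
w=shot("wrist","w1.png");h=hsv(w);H,S,V=[h[...,i].astype(int) for i in range(3)]
for st,ce,mm in blobs(((H<5)|(H>174))&(S>150)&(V>40),200): print("red",st,rect(w,mm,.03),rect(w,mm,.015))
for st,ce,mm in blobs((S<70)&(V>80),150): print("st",st,rect(w,mm,.027))
```

```text
1.25 [ 0.50038632 -0.36007964  0.27045556]
red [458   0  54  20 814] (array([ 0.8083, -0.219 ,  0.0663,  0.0204]), -10.3) (array([ 0.8196, -0.2168,  0.0688,  0.0212]), -10.3)
red [ 243   85   31  112 1831] (array([ 0.5054, -0.3313,  0.155 ,  0.0392]), 77.9) (array([ 0.5051, -0.3333,  0.161 ,  0.0408]), 77.9)
st [ 104   40   39   99 1931] (array([ 0.3403, -0.2303,  0.1239,  0.049 ]), 70.4)
st [274  91  93  44 984] (array([ 0.5975, -0.3065,  0.1375,  0.0143]), -30.5)
st [247 154  14  30 208] (array([ 0.4939, -0.3664,  0.0433,  0.0191]), 79.1)
st [419 163  43  18 388] (array([ 0.7608, -0.4186,  0.0588,  0.0164]), 7.1)
st [424 181  33  21 237] (array([ 0.7614, -0.4496,  0.0459,  0.0222]), 6.7)
st [ 112  222   72   66 1840] (array([ 0.303 , -0.4806,  0.1692,  0.0545]), 43.0)
st [ 332  222   71   66 1786] (array([ 0.6377, -0.5476,  0.1696,  0.0516]), -56.7)
st [187 235  26  21 274] (array([ 0.3855, -0.4738,  0.0455,  0.0179]), -38.5)
st [ 271  239  156  110 6357] (array([ 0.6069, -0.6038,  0.2799,  0.1312]), -40.7)
st [  0 256  23  16 174] (array([ 0.0732, -0.4445,  0.0473,  0.02  ]), 18.9)
st [119 316  31  50 783] (array([ 0.2132, -0.6276,  0.123 ,  0.0477]), 54.4)
```

View pics/w1.png

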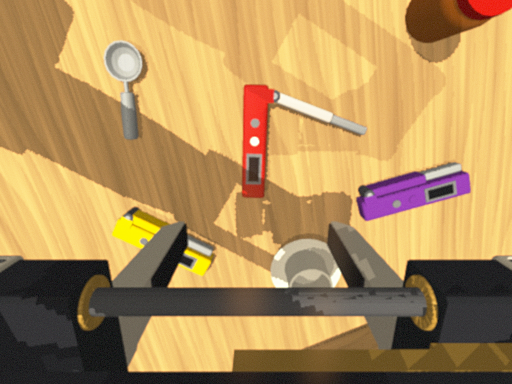

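Wrist view: the red body is at (243–268, 86–197) with its hinge on top at (272,97) and the arm to (365,130). The cup is at (305,265), well clear.

```bash
cat >> h.py <<'E'
def thermo(w,rows,arm=True):
    pass
E
python3 - <<'E'
from h import *
w=shot("wrist");h=hsv(w);H,S,V=[h[...,i].astype(int) for i in range(3)]
m=[b for b in blobs(((H<5)|(H>174))&(S>150)&(V>40),500) if b[0][0]<400][0][2]
L=[];Rr=[]
for r in range(112,190):
    c=np.flatnonzero(m[r]);L.append((c[0]-.5,r));Rr.append((c[-1]+.5,r))
def fit(p):
    P=ray(w,p,.03)[:,:2];v=cv2.fitLine(P.astype(np.float32),cv2.DIST_HUBER,0,.001,.001).ravel();return v
for p in(L,Rr):
    v=fit(p);print("line",v,np.degrees(np.arctan2(v[1],v[0])))
c=np.argwhere(m)
col=ray(w,[[255,c[:,0].min()-.5],[255,c[:,0].max()+.5]],.03);print(np.round(col,4))
print("cam",np.round(w["world_from_camera"][:3,3],3))
E
```

```text
line [ 0.19468896  0.980865    0.4815935  -0.3497432 ] 78.773445
line [ 0.22009431  0.9754786   0.5143718  -0.3441766 ] 77.28542
[[ 0.5162 -0.2535  0.03  ]
 [ 0.4877 -0.4068  0.03  ]]
cam [ 0.515 -0.279  0.419]
```

Run:
```python
from h import *
goto(.5005,-.335,.022,-11.5)
```

```text
shift [ 0.0262 -0.0031  0.2483] turn 1.1 curyaw -10.4 q6 -0.53
```

Call:
servo_tool(plan="0.026 -0.003 0.04 1.1; 0.026 -0.003 0.08 1.1; 0.026 -0.003 0.12 1.1; 0.026 -0.003 0.16 1.1; 0.026 -0.003 0.195 1.1; 0.026 -0.003 0.22 1.1; 0.026 -0.003 0.235 1.1; 0.026 -0.003 0.243 1.1; 0.026 -0.003 0.248 1.1; 0.026 -0.003 0.248 1.1")

```text
t: 2.18
tool_pos: [0.5007, -0.3352, 0.0222]
orientation: [-2.432, -1.987, 0.0]
force: [-1.0, -0.0, 0.9]
opening: 0.093
gripper_force: 0.0
```

Call:
servo_tool(plan="0 0 0 0; 0 0 0 0; 0 0 0 0; 0 0 0 0; 0 0 0 0; 0 0 0 0; 0 0 0 0; 0 0 0 0", grip=1, grip_force=40)

```text
t: 2.85
tool_pos: [0.5016, -0.3346, 0.0227]
orientation: [2.431, 1.99, 0.0]
force: [0.2, -0.3, -0.5]
opening: 0.0439
gripper_force: 0.0
```

Call:
servo_tool(plan="0 0 -0.01 0; 0 0 -0.03 0; 0 0 -0.06 0; 0 0 -0.1 0; 0 0 -0.14 0; 0 0 -0.16 0; 0 0 -0.16 0; 0 0 -0.16 0")

```text
t: 3.52
tool_pos: [0.5022, -0.3351, 0.1842]
orientation: [2.429, 1.988, 0.001]
force: [-0.5, 0.8, -2.7]
opening: 0.0331
gripper_force: 40.0
```

Run:
```python
from h import *
w=shot("wrist","w2.png");a=shot("top","t2.png")
goto(.55,-.1,.2,-11.5)
```

```text
shift [ 0.239   0.0023 -0.0193] turn 0.1 curyaw -11.4 q6 -0.47
```

View pics/w2.png

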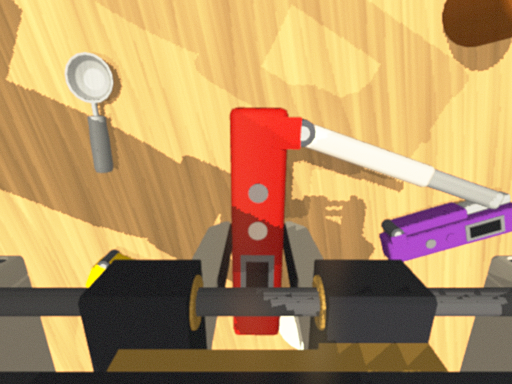

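Wrist view: the body is held level at (231–287, 108–333) with its arm still at about 70°. The fingers closed late, so I check how low it sits in them.

Run:
```python
from h import *
s=status.read_state();M=R.from_rotvec(s["orientation"]).as_matrix()
w=shot("wrist");h=hsv(w);H,S,V=[h[...,i].astype(int) for i in range(3)]
m=max(blobs(((H<6)|(H>172))&(S>140)&(V>40),500),key=lambda b:b[0][4] if b[0][0]<400 else 0)[2]
rows=np.flatnonzero(m[:,250:270].sum(1)>10);print(rows[0],rows[-1])
for r in (170,190):
    c=np.flatnonzero(m[r]);print(r,c[0],c[-1])
for dz in(.01,0,-.01,-.02):
    z=s["tool_pos"][2]+dz
    P=ray(w,[[258,rows[0]-.5],[258,rows[-1]+.5]],z)
    c=np.flatnonzero(m[180]);Q=ray(w,[[c[0]-.5,180],[c[-1]+.5,180]],z)
    print(dz,np.linalg.norm(P[1]-P[0]),np.linalg.norm(Q[1]-Q[0]),((P-s["tool_pos"])@M).round(4)[:, :2].tolist())
```

```text
108 254
170 232 285
190 231 284
0.01 0.08021471563129697 0.028718814745130012 [[0.0815, 0.0005], [0.0013, 0.0006]]
0 0.08597625252765492 0.03078158476770642 [[0.0814, 0.0005], [-0.0046, 0.0006]]
-0.01 0.0917377894240128 0.032844354790282894 [[0.0813, 0.0006], [-0.0105, 0.0006]]
-0.02 0.09749932632037066 0.03490712481285931 [[0.0811, 0.0006], [-0.0164, 0.0006]]
```

It is held by only about 2 mm at the fingertips, so I set it down and grip deeper.

Call:
servo_tool(plan="0 0 0.035 0; 0 0 0.07 0; 0 0 0.1 0; 0 0 0.12 0; 0 0 0.13 0; 0 0 0.135 0; 0 0 0.137 0; 0 0 0.138 0; 0 0 0.138 0")

```text
t: 4.42
tool_pos: [0.5024, -0.3353, 0.046]
orientation: [2.429, 1.989, 0.001]
force: [-0.1, -0.5, -3.5]
opening: 0.0334
gripper_force: 40.0
```

Call:
servo_tool(plan="0 0 0 0; 0 0 0 0; 0 0 0 0; 0 0 0.006 0; 0 0 0.012 0; 0 0 0.018 0; 0 0 0.024 0; 0 0 0.024 0", grip=-0.1)

```text
t: 5.08
tool_pos: [0.5004, -0.3337, 0.0184]
orientation: [-2.429, -1.988, 0.001]
force: [0.1, -0.3, -0.2]
opening: 0.0517
gripper_force: 0.0
```

Call:
servo_tool(plan="0 0 0 0; 0 0 0 0; 0 0 0 0; 0 0 0 0; 0 0 0 0; 0 0 0 0; 0 0 0 0", grip=1, grip_force=40)

```text
t: 5.67
tool_pos: [0.5018, -0.3348, 0.0209]
orientation: [2.431, 1.989, 0.0]
force: [0.8, -0.0, -0.4]
opening: 0.0335
gripper_force: 39.9
```

Run:
```python
from h import *
goto(.535,-.07,.1,-11.5)
```

```text
shift [ 0.2661 -0.0197 -0.0791] turn 0.1 curyaw -11.4 q6 -0.47
```

Call:
servo_tool(plan="0 0 -0.02 0; 0 0 -0.05 0; 0.03 -0.002 -0.079 0; 0.07 -0.005 -0.079 0; 0.11 -0.008 -0.079 0; 0.15 -0.011 -0.079 0; 0.19 -0.014 -0.079 0; 0.23 -0.017 -0.079 0; 0.255 -0.019 -0.079 0; 0.266 -0.02 -0.079 0; 0.266 -0.02 -0.079 0; 0.266 -0.02 -0.079 0")

```text
t: 6.67
tool_pos: [0.5342, -0.0699, 0.0993]
orientation: [-2.43, -1.992, 0.001]
force: [-0.2, 0.1, -2.8]
opening: 0.0339
gripper_force: 39.9
```

Run:
```python
from h import *
w=shot("wrist","w3.png");a=shot("top","t3.png");b=shot("side","s3.png")
im=np.vstack([np.hstack([w["image"],a["image"]])]);cv2.imwrite("pics/v3.png",cv2.resize(im,(800,300),interpolation=cv2.INTER_AREA))
```

```text
(no output)
```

View pics/v3.png

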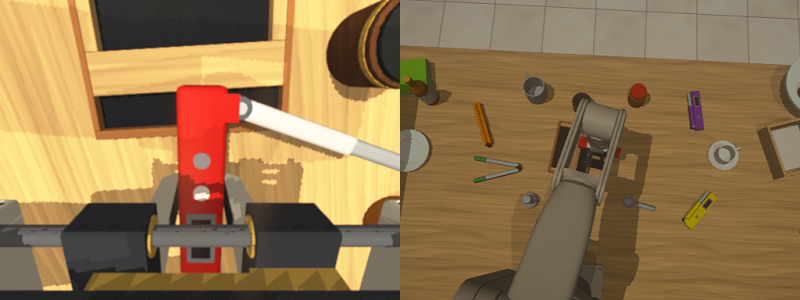

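Wrist view (left): the body is held well, arm at about 70°, case slots at (130–370, 0–175 full-res) and stand at the upper right (~430–512, 0–115 full-res).

Run:
```python
from h import *
a=shot("top");a["image"]=cv2.imread("pics/top0.png")
P=ray(a,[[232.5,118.5],[220.5,130],[244.5,130]],.07);print(P.round(4))
h=hsv(a);print(a["image"][116:150,233].tolist())
w=shot("wrist")
print(proj(w,[[.716,.006,.07],[.716-.034,.006,.07],[.716,.04,.07]]).round(1))
V=hsv(w)[...,2];print(V[30,400:512:3].tolist(),V[70,400:512:3].tolist())
```

```text
[[ 0.7542  0.0087  0.07  ]
 [ 0.7155  0.0428  0.07  ]
 [ 0.7195 -0.0299  0.07  ]]
[[59, 101, 132], [56, 98, 129], [37, 67, 99], [23, 36, 46], [28, 43, 55], [27, 44, 55], [28, 44, 55], [28, 42, 56], [27, 43, 55], [29, 43, 55], [27, 44, 55], [28, 43, 55], [29, 43, 56], [29, 44, 56], [27, 42, 54], [28, 42, 55], [28, 43, 56], [28, 43, 55], [25, 41, 53], [27, 42, 55], [25, 40, 53], [26, 42, 53], [27, 41, 52], [22, 38, 50], [25, 49, 81], [25, 46, 71], [26, 70, 95], [21, 35, 52], [19, 38, 56], [17, 36, 52], [16, 33, 50], [45, 81, 110], [66, 115, 149], [66, 117, 151]]
[[533.9  52.4]
 [474.4  65. ]
 [539.4 -14.1]]
[254, 254, 254, 254, 252, 248, 253, 253, 253, 253, 255, 86, 74, 70, 71, 73, 81, 74, 76, 69, 61, 62, 153, 155, 175, 67, 124, 143, 123, 34, 25, 58, 52, 60, 54, 55, 56, 59] [248, 248, 248, 248, 242, 241, 50, 52, 53, 60, 58, 60, 58, 58, 55, 59, 48, 57, 51, 72, 115, 124, 100, 53, 79, 129, 125, 92, 29, 28, 48, 52, 54, 50, 52, 47, 50, 51]
```

Run:
```python
from h import *
s=status.read_state();M=R.from_rotvec(s["orientation"]).as_matrix()
S=np.array([.721,.006]);yaw=np.radians(-101.4);B=np.array([[np.cos(yaw),-np.sin(yaw)],[np.sin(yaw),np.cos(yaw)]])
for th in [1.5,1.3,1.2,1.1,1.0,.9,.8,.7,.6,.5,.4,.34,.3,.26]:
    d=.105;o=.0445
    Sh=d*np.array([np.cos(th),np.sin(th)])+o*np.array([-np.sin(th),np.cos(th)])
    t=S+B@(np.array([.068,-.025])-Sh)
    D=M.T@(np.r_[t,.055]-s["tool_pos"]);print(th,t.round(4),D.round(4))
```

```text
1.5 [ 0.57   -0.0706] [0.0077 0.0348 0.0445]
1.3 [ 0.5693 -0.0479] [0.0299 0.0296 0.0445]
1.2 [ 0.5706 -0.0365] [0.0412 0.0286 0.0445]
1.1 [ 0.5731 -0.0254] [0.0526 0.0288 0.0445]
1.0 [ 0.5767 -0.0146] [0.0639 0.0302 0.0445]
0.9 [ 0.5813 -0.0042] [0.0751 0.0326 0.0445]
0.8 [0.587  0.0057] [0.0859 0.0362 0.0445]
0.7 [0.5936 0.015 ] [0.0963 0.0408 0.0445]
0.6 [0.6011 0.0236] [0.1062 0.0465 0.0445]
0.5 [0.6094 0.0314] [0.1155 0.0531 0.0445]
0.4 [0.6185 0.0383] [0.1241 0.0606 0.0445]
0.34 [0.6242 0.042 ] [0.1289 0.0655 0.0445]
0.3 [0.6282 0.0443] [0.1319 0.0689 0.0445]
0.26 [0.6322 0.0464] [0.1348 0.0725 0.0445]
```

Call:
servo_tool(plan="0 0.02 0.02 0; 0.005 0.033 0.043 0; 0.012 0.033 0.0445 0; 0.021 0.0315 0.0445 0; 0.03 0.0296 0.0445 0; 0.036 0.029 0.0445 0; 0.041 0.0286 0.0445 0; 0.047 0.0286 0.0445 0; 0.0526 0.0288 0.0445 0; 0.058 0.0295 0.0445 0; 0.064 0.0302 0.0445 0")

```text
t: 7.83
tool_pos: [0.577, -0.0128, 0.0555]
orientation: [2.431, 1.989, 0.0]
force: [-0.0, -1.2, -3.1]
opening: 0.0339
gripper_force: 40.0
```

Call:
servo_tool(plan="0.0055 0.001 0 0; 0.011 0.0024 0 0; 0.0165 0.004 0 0; 0.022 0.006 0 0; 0.027 0.008 0 0; 0.0324 0.0106 0 0; 0.037 0.0135 0 0; 0.0423 0.0163 0 0; 0.047 0.0195 0 0; 0.0516 0.023 0 0; 0.0516 0.023 0 0")

```text
t: 8.75
tool_pos: [0.6104, 0.0338, 0.0553]
orientation: [2.43, 1.991, 0.001]
force: [-0.1, 1.3, -2.9]
opening: 0.0336
gripper_force: 39.9
```

Run:
```python
from h import *
w=shot("wrist","w4.png");print(status.read_state()["tool_pos"])
```

```text
[0.61007611 0.03348603 0.05521057]
```

View pics/w4.png

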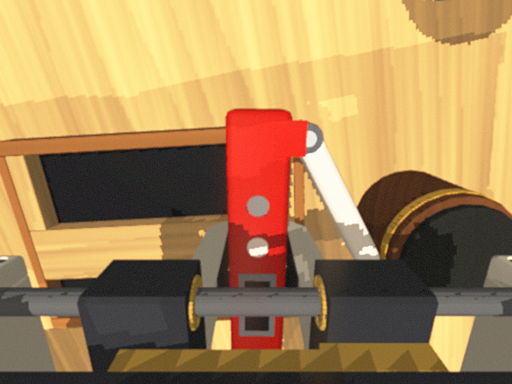

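Wrist view: the arm now runs from (313,137) to (370,255), about 0.45 rad, pressed by the stand at (440,235). I continue to the finger stop.

Call:
servo_tool(plan="0.0045 0.0035 0 0; 0.0086 0.0075 0 0; 0.011 0.01 0 0; 0.0134 0.0124 0 0; 0.0149 0.0141 0 0; 0.0164 0.0158 0 0; 0.0179 0.0176 0 0; 0.0193 0.0194 0 0")

```text
t: 9.47
tool_pos: [0.6324, 0.0481, 0.0551]
orientation: [-2.431, -1.99, 0.0]
force: [-1.1, -0.7, -2.9]
opening: 0.0338
gripper_force: 39.9
```

Run:
```python
from h import *
w=shot("wrist","w5.png");h=hsv(w);S,V=h[...,1].astype(int),h[...,2]
m=(S<60)&(V>110);m[:150]=0;m[250:]=0;m[:,:295]=0;m[:,420:]=0
for r in range(150,250,12):
    c=np.flatnonzero(m[r]);print(r,c[:1],c[-1:])
goto(.5,-.19,.024,-11.5)
```

```text
150 [307] [322]
162 [296] [325]
174 [300] [328]
186 [302] [330]
198 [306] [333]
210 [308] [335]
222 [312] [338]
234 [295] [341]
246 [295] [343]
shift [-0.2598 -0.0831  0.0311] turn 0.1 curyaw -11.4 q6 0.19
```

Right-edge slope gives about 0.22 rad. I back off, go to free counter and set it down.

Call:
servo_tool(plan="-0.005 -0.015 0 0; -0.01 -0.04 -0.01 0; -0.03 -0.065 -0.025 0; -0.065 -0.078 -0.025 0; -0.105 -0.083 -0.025 0; -0.145 -0.083 -0.025 0; -0.185 -0.083 -0.025 0; -0.225 -0.083 -0.02 0; -0.25 -0.083 0.005 0; -0.26 -0.083 0.022 0; -0.26 -0.083 0.0305 0; -0.26 -0.083 0.033 0")

```text
t: 10.52
tool_pos: [0.4987, -0.1909, 0.021]
orientation: [-2.432, -1.987, 0.002]
force: [-1.8, -1.3, 0.9]
opening: 0.0339
gripper_force: 39.9
```

Call:
servo_tool(plan="0 0 0 0; 0 0 0 0; 0 0 0 0; 0 0 0 0")

```text
t: 10.85
tool_pos: [0.5006, -0.1899, 0.0231]
orientation: [2.429, 1.991, 0.001]
force: [0.2, -0.7, -3.1]
opening: 0.0336
gripper_force: 39.9
```

Call:
servo_tool(plan="0 0 0 0; 0 0 0 0; 0 0 0 0; 0 0 -0.02 0; 0 0 -0.045 0; 0 0 -0.07 0; 0 0 -0.1 0; 0 0 -0.13 0; 0 0 -0.13 0", grip=0.1)

```text
t: 11.6
tool_pos: [0.5034, -0.1923, 0.1598]
orientation: [2.423, 1.983, 0.007]
force: [0.1, -0.6, 1.2]
opening: 0.0414
gripper_force: 0.0
```

Run:
```python
from h import *
s=status.read_state();M=R.from_rotvec(s["orientation"]).as_matrix();print(s["tool_pos"])
w=shot("wrist","w6.png");h=hsv(w);H,S,V=[h[...,i].astype(int) for i in range(3)]
m=max(blobs(((H<6)|(H>172))&(S>140)&(V>40),500),key=lambda b:b[0][4])[2]
r0=np.flatnonzero(m.sum(1)>10)[0]
print("top row",r0,((ray(w,[[258,r0-.5]],.03)-s["tool_pos"])@M).round(4))
for r in (170,190,210):
    c=np.flatnonzero(m[r]);print(r,((ray(w,[[c[0]-.5,r],[c[-1]+.5,r]],.03)-s["tool_pos"])@M).round(4)[:,:2].tolist())
```

```text
[ 0.50335524 -0.19228065  0.15980478]
top row 105 [[0.0825 0.0009 0.1296]]
170 [[0.0177, -0.0192], [0.0176, 0.0118]]
190 [[-0.004, -0.0197], [-0.0041, 0.0121]]
210 [[-0.0267, -0.0212], [-0.0268, 0.0112]]
```

View pics/w6.png

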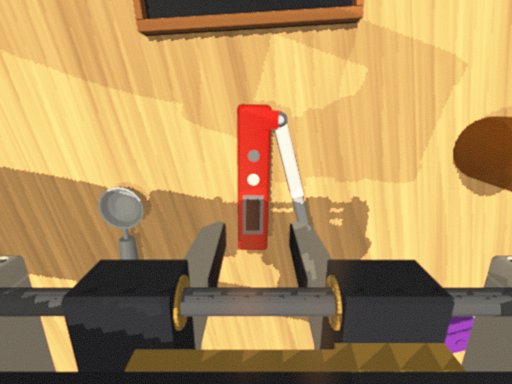

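Wrist view: the thermometer lies flat at (238–270, 105–248) with its arm at about 0.25 rad, to (305,225). Now I regrip across both.

Call:
servo_tool(plan="0.002 0.008 0 0; 0.003 0.011 0.01 0; 0.003 0.011 0.03 0; 0.003 0.011 0.05 0; 0.003 0.011 0.075 0; 0.003 0.011 0.1 0; 0.003 0.011 0.115 0; 0.003 0.011 0.122 0; 0.003 0.011 0.125 0; 0.003 0.011 0.125 0", grip=-1)

```text
t: 12.48
tool_pos: [0.5097, -0.1888, 0.0244]
orientation: [-2.428, -1.988, 0.003]
force: [-0.1, 0.1, -1.6]
opening: 0.0928
gripper_force: 0.3
```

Call:
servo_tool(plan="0 0 0 0; 0 0 0 0; 0 0 0 0; 0 0 0 0; 0 0 0 0; 0 0 0 0; 0 0 0 0; 0 0 0 0; 0 0 0 0; 0 0 0 0; 0 0 0 0", grip=1, grip_force=30)

```text
t: 13.4
tool_pos: [0.5109, -0.1897, 0.0272]
orientation: [2.431, 1.99, -0.0]
force: [0.3, -0.3, 0.4]
opening: 0.0298
gripper_force: 30.0
```

Opening 0.030 is wrong: something slipped, so I look before moving.

Run:
```python
from h import *
w=shot("wrist","w7.png");b=shot("side")
s=cv2.resize(b["image"][90:220,230:400],(502,384))
cv2.imwrite("pics/v7.png",cv2.resize(np.hstack([w["image"],s]),(800,303)))
```

```text
(no output)
```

View pics/v7.png

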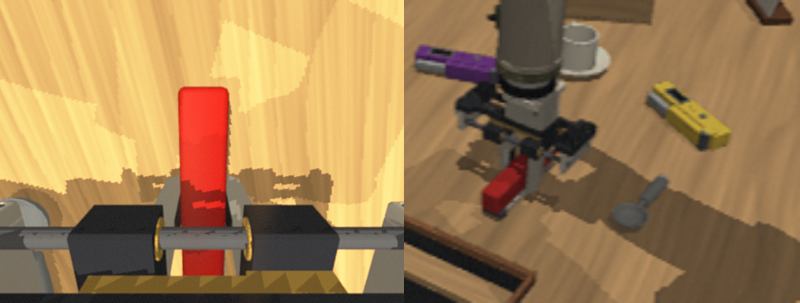

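The thermometer has rolled onto its side: its plain -y face is up at (180–228, 88–275) and the arm is underneath, so its top faces tool +y. I measure its height and tilt before righting it.

```bash
cat >> h.py <<'E'
def red(w,amin=300):
    h=hsv(w);H,S,V=[h[...,i].astype(int) for i in range(3)]
    m=max(blobs(((H<6)|(H>172))&(S>140)&(V>40),amin),key=lambda b:b[0][4])[2]
    return m
E
python3 - <<'E'
from h import *
s=status.read_state();M=R.from_rotvec(s["orientation"]).as_matrix();print(s["tool_pos"],s["opening"])
w=shot("wrist");m=red(w)
r0=np.flatnonzero(m.sum(1)>10)[0];print(r0)
V=w["image"]
for r in range(r0+6,250,20):
    c=np.flatnonzero(m[r]);
    print(r,c[0],c[-1],[ (dz,round(np.linalg.norm(np.diff(ray(w,[[c[0]-.5,r],[c[-1]+.5,r]],dz),axis=0))*1000,1)) for dz in(.035,.045,.055)])
for z in(.035,.045,.055):print(((ray(w,[[250,r0-.5]],z)-s["tool_pos"])@M).round(4))
print(V[150,220:310:5].tolist());print(V[180,220:310:5].tolist())
E
```

```text
[ 0.51092323 -0.18972916  0.02717298] 0.029826515979420914
111
117 227 288 [(0.035, np.float64(30.7)), (0.045, np.float64(28.5)), (0.055, np.float64(26.4))]
137 227 288 [(0.035, np.float64(31.4)), (0.045, np.float64(29.2)), (0.055, np.float64(26.9))]
157 227 288 [(0.035, np.float64(32.0)), (0.045, np.float64(29.8)), (0.055, np.float64(27.5))]
177 228 287 [(0.035, np.float64(31.7)), (0.045, np.float64(29.5)), (0.055, np.float64(27.2))]
197 228 287 [(0.035, np.float64(32.4)), (0.045, np.float64(30.1)), (0.055, np.float64(27.8))]
217 228 286 [(0.035, np.float64(32.6)), (0.045, np.float64(30.3)), (0.055, np.float64(28.0))]
237 229 286 [(0.035, np.float64(32.8)), (0.045, np.float64(30.5)), (0.055, np.float64(28.2))]
[[ 0.0801 -0.0034 -0.0078]]
[[ 0.0803 -0.0032 -0.0178]]
[[ 0.0805 -0.0029 -0.0278]]
[[109, 185, 234], [96, 166, 225], [32, 50, 246], [52, 71, 253], [53, 68, 253], [50, 65, 253], [49, 65, 252], [44, 61, 252], [39, 57, 251], [43, 54, 251], [34, 55, 251], [38, 52, 250], [37, 48, 250], [29, 35, 231], [67, 111, 143], [121, 205, 246], [120, 201, 244], [117, 197, 243]]
[[113, 189, 237], [110, 183, 235], [36, 52, 231], [48, 64, 245], [50, 70, 249], [50, 65, 252], [46, 66, 252], [41, 55, 241], [34, 49, 241], [40, 57, 241], [41, 54, 241], [23, 36, 237], [31, 44, 238], [15, 24, 205], [74, 121, 159], [119, 199, 243], [121, 204, 246], [113, 195, 241]]
```

Call:
servo_tool(plan="0 0 0 0; 0 0 0 0; 0 0 0 0; 0 0 0 0; 0 0 -0.01 0; 0 0 -0.02 0; 0 0 -0.026 0; 0 0 -0.03 0; 0 0 -0.03 0", grip=0)

```text
t: 14.3
tool_pos: [0.5121, -0.1903, 0.0591]
orientation: [2.429, 1.988, 0.002]
force: [0.1, 0.2, -0.3]
opening: 0.0466
gripper_force: 0.0
```

Call:
servo_tool(plan="0 0 0 0; 0 0 0 0; 0 0 0 0; 0 0 0 0; 0 0 0 0; 0 0 0 0; 0 0 0 0; 0 0 0 0", grip=-1)

```text
t: 14.97
tool_pos: [0.5109, -0.1897, 0.0571]
orientation: [-2.431, -1.99, 0.0]
force: [-0.2, 0.6, -0.4]
opening: 0.0916
gripper_force: 0.0
```

Run:
```python
from h import *
s=status.read_state();M=R.from_rotvec(s["orientation"]).as_matrix();print(s["tool_pos"],s["opening"])
w=shot("wrist","w8.png");m=red(w)
r0=np.flatnonzero(m.sum(1)>10)[0];print(r0)
for r in range(r0+6,250,20):
    c=np.flatnonzero(m[r]);P=(ray(w,[[c[0]-.5,r],[c[-1]+.5,r]],.048)-s["tool_pos"])@M
    print(r,c[0],c[-1],P[:,:2].round(4).tolist())
```

```text
[ 0.51092484 -0.1896992   0.05706134] 0.09156494230501977
112
118 233 282 [[0.0757, -0.0136], [0.0757, 0.0142]]
138 233 283 [[0.0647, -0.0139], [0.0647, 0.015]]
158 234 282 [[0.0532, -0.0136], [0.0532, 0.0148]]
178 234 281 [[0.0412, -0.0139], [0.0412, 0.0145]]
198 235 281 [[0.0287, -0.0136], [0.0287, 0.0148]]
218 235 280 [[0.0156, -0.014], [0.0156, 0.0145]]
238 236 279 [[0.0019, -0.0137], [0.0019, 0.0142]]
```

Call:
servo_tool(plan="0 -0.01 0 0; 0 -0.022 0 0; 0 -0.03 0 0; 0 -0.036 0 0; 0 -0.042 0 0; 0 -0.048 0 0; 0 -0.054 0 0; 0 -0.06 0 0; 0 -0.066 0 0; 0 -0.07 0 0; 0 -0.07 0 0; 0 -0.07 -0.02 0")

```text
t: 16.02
tool_pos: [0.4394, -0.1745, 0.0737]
orientation: [-2.427, -1.986, 0.004]
force: [-0.4, -0.1, -0.2]
opening: 0.0929
gripper_force: 0.0
```

Call:
servo_tool(plan="0 0 -0.04 0; 0 0 -0.08 0; 0 0 -0.12 0; 0 0 -0.15 0; 0 0 -0.15 0; 0 0 -0.15 0")

```text
t: 16.52
tool_pos: [0.4438, -0.1766, 0.2297]
orientation: [2.427, 1.987, 0.003]
force: [0.6, -0.7, -0.6]
opening: 0.0929
gripper_force: 0.0
```

Run:
```python
from h import *
s=status.read_state();M=R.from_rotvec(s["orientation"]).as_matrix();print(s["t"],s["tool_pos"],s["opening"])
w=shot("wrist","w9.png")
```

```text
16.5167 [ 0.4437998  -0.17661944  0.22965875] 0.09292361729558274
```

View pics/w9.png

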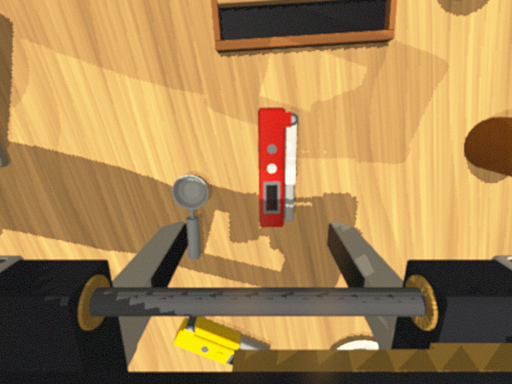

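It landed upright and fully folded at (259–298, 107–227). That was the tenth picture, so I go on by numbers only: thermometer pose, and the case slots from this and the first views.

```bash
cat >> h.py <<'E'
def therm(w):
    m=red(w);P=np.argwhere(m)[:,::-1]
    rows=np.flatnonzero(m.sum(1)>8);r0,r1=rows[0],rows[-1]
    L=[];A=[];h=hsv(w);wh=((h[...,1]<70)&(h[...,2]>80))|m
    for r in range(r0+25,r1-8):
        c=np.flatnonzero(m[r]);L.append((c[0]-.5,r));
        k=c[0]
        while k<511 and wh[r,k:k+4].any():k+=1
        A.append((k-.5,r))
    P=ray(w,L,.03)[:,:2];v=cv2.fitLine(P.astype(np.float32),cv2.DIST_HUBER,0,.001,.001).ravel()
    d=v[:2]*np.sign(v[1]);n=np.array([d[1],-d[0]])
    e=ray(w,[[np.mean(np.nonzero(m[r0+3])[0]),r0-.5],[np.mean(np.nonzero(m[r1-3])[0]),r1+.5]],.03)[:,:2]
    # left line is the -y face (y=-17); n points to +y side; d points to hinge (-x)
    p0=v[2:];off=[(ray(w,[a],.029)[0,:2]-p0)@n for a in A]
    t=(e-p0)@d;mid=p0+d*t.mean()+n*.025
    print("therm mid",mid.round(4),"len",round(np.ptp(t),4),"yawdir",round(np.degrees(np.arctan2(d[1],d[0])),2),"width near hinge..tip",np.round(off[::12],4))
E
python3 - <<'E'
from h import *
w=shot("wrist");therm(w);s=status.read_state();print(s["tool_pos"])
E
```

```text
therm mid [ 0.4715 -0.1827] len 0.1568 yawdir 78.78 width near hinge..tip [0.0472 0.0465 0.0471 0.0477 0.0065 0.0093 0.0094 0.0463]
[ 0.44194023 -0.17564872  0.22596136]
```

Run:
```python
from h import *
goto(.4715,-.183,.035,-11.2)
```

```text
shift [-0.0014  0.0307  0.1909] turn -0.2 curyaw -11.4 q6 -0.29
```

Call:
servo_tool(plan="-0.001 0.015 0 0; -0.001 0.0305 0.02 0; -0.001 0.0305 0.06 0; -0.001 0.0305 0.1 0; -0.001 0.0305 0.135 0; -0.001 0.0305 0.16 0; -0.001 0.0305 0.175 0; -0.001 0.0305 0.182 0; -0.001 0.0305 0.187 0; -0.001 0.0305 0.191 0; -0.001 0.0305 0.191 0; -0.001 0.0305 0.191 0")

```text
t: 17.62
tool_pos: [0.4726, -0.1832, 0.037]
orientation: [2.43, 1.989, 0.001]
force: [1.0, -0.2, 0.6]
opening: 0.093
gripper_force: 0.0
```

Call:
servo_tool(plan="0 0 0 0; 0 0 0 0; 0 0 0 0; 0 0 0 0; 0 0 0 0; 0 0 0 0; 0 0 0 0; 0 0 0 0; 0 0 0 0; 0 0 0 0", grip=1, grip_force=30)

```text
t: 18.45
tool_pos: [0.4717, -0.1828, 0.0361]
orientation: [-2.43, -1.989, 0.001]
force: [-3.8, 1.4, 3.8]
opening: 0.048
gripper_force: 30.0
```

Call:
servo_tool(plan="0 0 -0.02 0; 0 0 -0.05 0; 0.02 0.01 -0.09 0; 0.05 0.02 -0.125 0; 0.085 0.03 -0.155 0; 0.11 0.035 -0.175 0; 0.122 0.035 -0.184 0; 0.122 0.035 -0.184 0; 0.122 0.035 -0.184 0; 0.122 0.035 -0.184 0")

```text
t: 19.28
tool_pos: [0.5297, -0.0705, 0.2185]
orientation: [-2.43, -1.989, 0.003]
force: [-0.4, 0.1, -3.3]
opening: 0.0482
gripper_force: 30.0
```

```bash
cat >> h.py <<'E'
def slots(w,zf=.005):
    """dark slot floors: project dark mask on rim plane"""
    h=hsv(w);V=h[...,2]
    for z in(.019,.005):
        for st,ce,mm in blobs(V<60,1200):
            if st[1]<230 and st[2]>60: print("z",z,st,*rect(w,cv2.morphologyEx(mm.astype(np.uint8),cv2.MORPH_OPEN,np.ones((5,5)))>0,z))
E
python3 - <<'E'
from h import *
s=status.read_state();print(s["t"],s["tool_pos"],s["opening"],s["gripper_force"])
w=shot("wrist","w10.png");slots(w)
for uv,nm in[((.5464,.0754,.005),"wide"),((.533,-.0135,.005),"long")]:print(nm,proj(w,[uv]).round(0))
m=red(w);rows=np.flatnonzero(m.sum(1)>8);print(rows[0],rows[-1],[(np.flatnonzero(m[r])[[0,-1]]).tolist() for r in(rows[0]+5,rows[0]+40,rows[0]+80)])
E
```

```text
19.2833 [ 0.52968249 -0.07050176  0.21854356] 0.04815867888930522 29.9765145778656
z 0.019 [ 172   18  146   59 6449] [0.5443 0.0737 0.1617 0.0515] -8.0
z 0.019 [ 396   32   69   72 3693] [0.7504 0.0057 0.0776 0.0711] 0.6
z 0.005 [ 172   18  146   59 6449] [0.5442 0.0762 0.1682 0.0536] -8.0
z 0.005 [ 396   32   69   72 3693] [0.7585 0.0055 0.0807 0.0739] 0.6
wide [[247.  48.]]
long [[251. 125.]]
111 287 [[213, 272], [215, 285], [218, 272]]
```

Run:
```python
from h import *
s=status.read_state();M=R.from_rotvec(s["orientation"]).as_matrix()
w=shot("wrist");m=red(w)
z=s["tool_pos"][2]-.006
r0=np.flatnonzero(m.sum(1)>8)[0]
print(((ray(w,[[240,r0-.5]],z)-s["tool_pos"])@M).round(4))
for r in(140,160,180):print((ray(w,[[np.flatnonzero(m[r])[0]-.5,r]],z)-s["tool_pos"])@M)
goto(.545,.0753,.1,82)
```

```text
[[ 0.0798 -0.0092  0.006 ]]
[[ 0.06394444 -0.02479503  0.00605222]]
[[ 0.05263956 -0.02363022  0.00605214]]
[[ 0.04083398 -0.02357862  0.00605536]]
shift [ 0.1465 -0.0133  0.1182] turn 86.5 curyaw -11.5 q6 -0.03
```

Call:
servo_tool(plan="0.015 -0.001 0 7; 0.03 -0.003 0 14; 0.045 -0.005 0 21; 0.06 -0.006 0 28; 0.075 -0.007 0 35; 0.09 -0.008 0 42; 0.105 -0.01 0 49; 0.12 -0.011 0 56; 0.135 -0.012 0 63; 0.1465 -0.013 0 70; 0.1465 -0.0133 0.02 77; 0.1465 -0.0133 0.05 84")

```text
t: 20.38
tool_pos: [0.5484, 0.0758, 0.172]
orientation: [-3.137, 0.158, -0.008]
force: [1.2, -0.1, -2.8]
opening: 0.0482
gripper_force: 30.0
```

Call:
servo_tool(plan="0 0 0.02 2.5; 0 0 0.045 2.5; 0 0 0.06 2.5; 0 0 0.065 2.5; 0 0 0.065 2.5; 0 0 0.065 2.5")

```text
t: 20.88
tool_pos: [0.5463, 0.0754, 0.1052]
orientation: [3.134, -0.218, -0.001]
force: [0.5, 0.4, -2.0]
opening: 0.0483
gripper_force: 30.0
```

Run:
```python
from h import *
s=status.read_state();print(s["t"],s["tool_pos"],s["orientation"],s["opening"])
goto(.545,.0753,.042,82);shot("wrist","w11.png")
```

```text
20.8833 [0.54633926 0.07540615 0.10519605] [ 3.13392956e+00 -2.17772441e-01 -8.18624498e-04] 0.04832595735340281
shift [-0.0013  0.0003  0.0632] turn 0.0 curyaw -98.0 q6 1.75
```

Call:
servo_tool(plan="-0.001 0 0.015 0; -0.001 0 0.03 0; -0.001 0 0.04 0; -0.001 0 0.046 0; -0.001 0 0.05 0; -0.001 0 0.054 0; -0.001 0 0.058 0; -0.001 0 0.062 0; -0.001 0 0.063 0; -0.001 0 0.063 0; -0.001 0 0.063 0")

```text
t: 21.85
tool_pos: [0.5455, 0.0762, 0.0423]
orientation: [-3.134, 0.216, -0.0]
force: [1.0, -0.1, -3.0]
opening: 0.0482
gripper_force: 30.0
```

Run:
```python
from h import *
s=status.read_state();print(s["t"],s["tool_pos"],s["orientation"],s["force"],s["wrist_torque"])
```

```text
21.85 [0.54551813 0.07620497 0.04230623] [-3.13407804e+00  2.16285246e-01 -3.21030108e-04] [ 0.98527529 -0.12475892 -3.02137034] [ 0.01332603  0.01628317 -0.03317846]
```

No contact force, so it hangs freely in the slot. I release and rise.

Call:
servo_tool(plan="0 0 0 0; 0 0 0 0; 0 0 0 0; 0 0 0 0; 0 0 -0.01 0; 0 0 -0.03 0; 0 0 -0.07 0; 0 0 -0.11 0; 0 0 -0.15 0; 0 0 -0.19 0; 0 0 -0.2 0; 0 0 -0.2 0", grip=-0.4)

```text
t: 22.85
tool_pos: [0.548, 0.0763, 0.2486]
orientation: [-3.133, 0.216, -0.015]
force: [0.1, 0.2, -0.0]
opening: 0.0652
gripper_force: 0.0
```

Run:
```python
from h import *
s=status.read_state();M=R.from_rotvec(s["orientation"]).as_matrix();print(s["t"],s["tool_pos"],s["opening"])
w=shot("wrist","w12.png");m=red(w)
print(rect(w,m,.035))
rows=np.flatnonzero(m.sum(1)>5);print(rows[0],rows[-1])
for r in range(rows[0]+3,rows[-1],15):
    c=np.flatnonzero(m[r]);print(r,ray(w,[[c[0]-.5,r],[c[-1]+.5,r]],.035)[:,:2].round(4).tolist())
slots(w)
S=hsv(w)[...,1].astype(int);V=hsv(w)[...,2]
for st,ce,mm in blobs((S<70)&(V>100),80):print("w",st,rect(w,mm,.034))
```

```text
22.85 [0.54804683 0.07633337 0.24864242] 0.06515598305413813
(array([0.5473, 0.0814, 0.1566, 0.04  ]), -7.9)
110 224
113 [[0.6239, 0.0899], [0.6193, 0.0572]]
128 [[0.6054, 0.0928], [0.6001, 0.0545]]
143 [[0.5864, 0.0958], [0.5819, 0.0634]]
158 [[0.5667, 0.0976], [0.5623, 0.066]]
173 [[0.5464, 0.1008], [0.542, 0.0687]]
188 [[0.5256, 0.104], [0.5209, 0.07]]
203 [[0.5038, 0.106], [0.4992, 0.0729]]
218 [[0.4813, 0.1081], [0.4769, 0.0758]]
z 0.019 [ 268    0   63   42 1772] [0.7316 0.0063 0.0537 0.0456] 25.8
z 0.005 [ 268    0   63   42 1772] [0.7354 0.0041 0.0557 0.0473] 25.8
w [  62    0   91   48 1476] (array([0.7443, 0.2268, 0.0982, 0.0487]), 82.0)
w [266 126  11  95 944] (array([0.5373, 0.0603, 0.1309, 0.0137]), -7.4)
w [246 182  15  30 215] (array([0.5104, 0.089 , 0.0424, 0.0197]), -7.9)
w [ 310  221   53   67 1464] (array([ 0.4056, -0.0246,  0.131 ,  0.0477]), 14.9)
w [ 153  223   52   64 1623] (array([0.4369, 0.2156, 0.1275, 0.0477]), -29.8)
w [ 71 228  92  17 935] (array([0.478 , 0.2943, 0.1352, 0.0256]), 82.2)
w [121 246  42  14 291] (array([0.4441, 0.2647, 0.0623, 0.0188]), -73.1)
w [431 253  29  14 180] (array([ 0.3768, -0.1837,  0.0463,  0.0167]), 66.6)
w [  0 257  31  30 781] (array([0.442 , 0.4699, 0.0505, 0.0469]), -7.8)
w [461 257  51  30 980] (array([ 0.344 , -0.2448,  0.0838,  0.0502]), 82.2)
w [145 299  30  13 262] (array([0.3533, 0.2607, 0.0467, 0.0206]), 87.4)
w [   0  316   35   55 1463] (array([0.311 , 0.527 , 0.1124, 0.0602]), -7.7)
w [160 316  21  48 502] (array([0.288 , 0.2693, 0.1013, 0.0303]), -26.6)
w [335 316  21  33 458] (array([ 0.26  , -0.0243,  0.0644,  0.033 ]), -7.7)
w [489 316  23  50 771] (array([ 0.2052, -0.2782,  0.1091,  0.035 ]), 6.8)
w [193 319  23  26 421] (array([0.292 , 0.2016, 0.0507, 0.034 ]), -21.8)
```

The thermometer lies closed in the slot (body at -7.9°, arm at -7.4°, mid about (0.547, 0.0765)). Next the tongs: hover and refine their pose.

Call:
servo_tool(plan="-0.01 -0.015 0 -7; -0.021 -0.03 0 -14; -0.032 -0.045 0 -21; -0.042 -0.06 0 -28; -0.053 -0.075 0 -35; -0.063 -0.09 0 -42; -0.074 -0.105 0 -49; -0.084 -0.12 0 -56; -0.095 -0.135 0 -63; -0.106 -0.15 0 -70; -0.116 -0.165 0 -77; -0.127 -0.178 0 -84", grip=-1)

```text
t: 23.9
tool_pos: [0.4425, 0.2703, 0.2398]
orientation: [-2.467, -1.943, 0.006]
force: [0.7, -0.2, -0.4]
opening: 0.0931
gripper_force: 0.0
```

Call:
servo_tool(plan="0 0 0 -7; 0 0 0 -14; 0 0 0 -19; 0 0 0 -19; 0 0 0 -19; 0 0 0 -19")

```text
t: 24.4
tool_pos: [0.4436, 0.2696, 0.241]
orientation: [-2.124, -2.314, 0.003]
force: [-0.2, -0.2, -0.1]
opening: 0.0928
gripper_force: 0.0
```

Run:
```python
from h import *
s=status.read_state();print(s["t"],s["tool_pos"],s["opening"])
w=shot("wrist","w13.png");h=hsv(w);H,S,V=[h[...,i].astype(int) for i in range(3)]
for st,ce,mm in blobs((H>45)&(H<85)&(S>90),80):print("g",st,rect(w,mm,.028),ray(w,[ce],.028).round(4))
for st,ce,mm in blobs((S<70)&(V>80),150):
    if st[1]<240:print("s",st,rect(w,mm,.028))
for st,ce,mm in blobs(V<50,60):
    if st[1]<240:print("blk",st,rect(w,mm,.028))
goto(.447,.324,.022,5)
```

```text
24.4 [0.44357493 0.26961139 0.24100365] 0.09278341314806826
g [222  52  19  43 432] (array([0.4017, 0.385 , 0.0472, 0.0128]), -72.3) [[0.4017 0.3851 0.028 ]]
g [287  52  19  42 451] (array([0.4803, 0.3919, 0.0471, 0.0135]), 83.3) [[0.4802 0.3922 0.028 ]]
s [ 232   93   30   98 1028] (array([0.4281, 0.3007, 0.1284, 0.0141]), -72.6)
s [ 265   93   32   98 1072] (array([0.4695, 0.3045, 0.1282, 0.0149]), 82.6)
s [ 112  195   85   93 2897] (array([0.3052, 0.1368, 0.1896, 0.0565]), 60.7)
s [ 432  205   80   65 3678] (array([0.7717, 0.1979, 0.142 , 0.0844]), -6.5)
s [ 332  222   71   66 1739] (array([0.6103, 0.1426, 0.1557, 0.0477]), -41.8)
blk [331  93  15  12  70] (array([0.5362, 0.367 , 0.0176, 0.013 ]), 4.9)
blk [151 224  36  65 902] (array([0.3263, 0.1231, 0.1212, 0.0263]), 68.7)
shift [0.054  0.0082 0.2193] turn -0.1 curyaw 4.9 q6 0.36
```

Call:
servo_tool(plan="0.025 0.004 0.01 0; 0.05 0.008 0.03 0; 0.054 0.008 0.07 0; 0.054 0.008 0.11 0; 0.054 0.008 0.145 0; 0.054 0.008 0.17 0; 0.054 0.008 0.188 0; 0.054 0.008 0.198 0; 0.054 0.008 0.204 0; 0.054 0.008 0.207 0; 0.054 0.008 0.207 0; 0.054 0.008 0.207 0")

```text
t: 25.45
tool_pos: [0.4482, 0.3249, 0.0365]
orientation: [2.12, 2.317, 0.003]
force: [0.1, 0.1, -0.3]
opening: 0.0929
gripper_force: 0.0
```

Call:
servo_tool(plan="0 0 0 0; 0 0 0 0; 0 0 0 0; 0 0 0 0; 0 0 0 0; 0 0 0 0; 0 0 0 0; 0 0 0 0; 0 0 0 0; 0 0 0 0; 0 0 0 0; 0 0 0 0", grip=1, grip_force=25)

```text
t: 26.45
tool_pos: [0.4476, 0.3247, 0.0356]
orientation: [2.12, 2.318, 0.001]
force: [-0.8, 0.1, 4.3]
opening: 0.0295
gripper_force: 25.0
```

Run:
```python
from h import *
s=status.read_state();M=R.from_rotvec(s["orientation"]).as_matrix();print(s["tool_pos"],s["opening"])
w=shot("wrist","w14.png");h=hsv(w);H,S,V=[h[...,i].astype(int) for i in range(3)]
for st,ce,mm in blobs((H>45)&(H<85)&(S>90),80):
    p=np.argwhere(mm);r0=p[:,0].min();print("g",st,rect(w,mm,.028),((ray(w,[[p[p[:,0]<r0+4][:,1].mean(),r0-.5]],.028)-s["tool_pos"])@M).round(4))
```

```text
[0.4476058  0.32466147 0.03559854] 0.029523251190994998
g [ 232   95   24   86 1927] (array([0.4347, 0.3878, 0.0474, 0.0127]), -85.1) [[ 0.0879 -0.0071  0.0076]]
g [ 260   95   24   86 1925] (array([0.4501, 0.3891, 0.0474, 0.0126]), -84.7) [[0.0879 0.0082 0.0076]]
```

Tongs are shut (opening 30 mm), with their tip 88 mm ahead of the TCP. I carry them to a viewpoint to check the long slot.

Call:
servo_tool(plan="0 0 -0.02 0; 0 0 -0.05 0; -0.02 0 -0.09 0; -0.06 0.005 -0.12 0; -0.1 0.01 -0.15 0; -0.14 0.012 -0.18 0; -0.18 0.015 -0.2 0; -0.22 0.018 -0.215 0; -0.26 0.022 -0.215 0; -0.3 0.025 -0.215 0; -0.34 0.028 -0.215 0; -0.38 0.032 -0.215 0")

```text
t: 27.5
tool_pos: [0.5082, -0.0297, 0.2497]
orientation: [-2.12, -2.318, 0.0]
force: [0.8, -0.1, -2.0]
opening: 0.0293
gripper_force: 25.0
```

Call:
servo_tool(plan="-0.04 0.003 0 0; -0.08 0.006 0 0; -0.105 0.009 0 0; -0.111 0.0095 0 0; -0.111 0.0095 0 0; -0.111 0.0095 0 0; -0.111 0.0095 0 0")

```text
t: 28.08
tool_pos: [0.5276, -0.136, 0.2494]
orientation: [-2.118, -2.318, -0.0]
force: [0.8, 0.5, -1.2]
opening: 0.0289
gripper_force: 25.0
```

Run:
```python
from h import *
s=status.read_state();M=R.from_rotvec(s["orientation"]).as_matrix();print(s["t"],s["tool_pos"],s["opening"])
w=shot("wrist","w15.png");slots(w)
print(proj(w,[[.533,-.013,.005]]).round(0))
h=hsv(w);H,S,V=[h[...,i].astype(int) for i in range(3)]
for st,ce,mm in blobs((H>45)&(H<85)&(S>90),80):
    p=np.argwhere(mm);r0=p[:,0].min();print("g",st,((ray(w,[[p[p[:,0]<r0+4][:,1].mean(),r0-.5]],s["tool_pos"][2]-.0076)-s["tool_pos"])@M).round(4))
goto(.527,-.0122,.12,82)
```

```text
28.0833 [ 0.52763465 -0.1359814   0.2493596 ] 0.028931734097749223
z 0.019 [ 415   28   62   66 2541] [0.75   0.0197 0.0764 0.0203] 46.8
z 0.019 [ 194   40  150   63 4132] [ 0.5316 -0.0131  0.1878  0.0333] -8.0
z 0.005 [ 415   28   62   66 2541] [0.7585 0.0224 0.0793 0.021 ] 46.8
z 0.005 [ 194   40  150   63 4132] [ 0.532  -0.0117  0.1947  0.0345] -8.0
[[269.  73.]]
g [ 232   94   24   87 1889] [[ 0.0884 -0.0069  0.0077]]
g [ 260   95   24   86 1923] [[0.0879 0.008  0.0077]]
shift [0.1231 0.0105 0.1297] turn -76.8 curyaw 5.2 q6 -0.44
```

Call:
servo_tool(plan="0.012 0.001 0 -7; 0.024 0.002 0 -14; 0.036 0.003 0 -21; 0.048 0.004 0 -28; 0.06 0.005 0 -35; 0.072 0.006 0 -42; 0.084 0.007 0 -49; 0.096 0.008 0 -56; 0.108 0.009 0 -63; 0.12 0.01 0 -70; 0.123 0.0105 0 -76.8; 0.123 0.0105 0.03 -76.8")

```text
t: 29.13
tool_pos: [0.5307, -0.0117, 0.2262]
orientation: [0.203, 3.124, -0.0]
force: [2.4, -0.4, -0.4]
opening: 0.0294
gripper_force: 25.0
```

Call:
servo_tool(plan="0 0 0.04 0; 0 0 0.08 0; 0 0 0.1 0; 0 0 0.1 0; 0 0 0.1 0; 0 0 0.1 0")

```text
t: 29.63
tool_pos: [0.5287, -0.0133, 0.1221]
orientation: [0.22, 3.131, -0.0]
force: [0.7, -0.3, -0.8]
opening: 0.0296
gripper_force: 25.0
```

Run:
```python
from h import *
s=status.read_state();print(s["t"],s["tool_pos"],s["orientation"],s["opening"])
goto(.5266,-.0119,.042,82)
```

```text
29.6333 [ 0.52867022 -0.01334289  0.12207822] [ 2.19815791e-01  3.13103613e+00 -5.82710743e-05] 0.029623575915408394
shift [0.0025 0.0011 0.0801] turn -0.0 curyaw 82.0 q6 -1.55
```

Call:
servo_tool(plan="0.002 0.001 0.02 0; 0.002 0.001 0.04 0; 0.002 0.001 0.052 0; 0.002 0.001 0.06 0; 0.002 0.001 0.065 0; 0.002 0.001 0.07 0; 0.002 0.001 0.074 0; 0.002 0.001 0.078 0; 0.002 0.001 0.08 0; 0.002 0.001 0.08 0; 0.002 0.001 0.08 0")

```text
t: 30.55
tool_pos: [0.526, -0.0128, 0.0406]
orientation: [0.222, 3.133, -0.0]
force: [-1.8, 0.2, 4.3]
opening: 0.0295
gripper_force: 25.0
```

Run:
```python
from h import *
s=status.read_state();print(s["t"],s["tool_pos"],s["orientation"],s["force"],s["wrist_torque"])
```

```text
30.55 [ 0.52604657 -0.01276478  0.040574  ] [ 2.21741768e-01  3.13306385e+00 -1.40696561e-04] [-1.79988127  0.24475318  4.3289704 ] [ 0.01874957  0.34223515 -0.01682312]
```

There is an upward contact force of about 6 N with a moment, so I check whether an end sits on the rim, using the tip position in the wrist image.

Run:
```python
from h import *
s=status.read_state();print(s["tool_pos"],s["force"],s["wrist_torque"])
for n in("w14.png","w15.png",None):
    w=shot("wrist","w16.png") if n is None else {"image":cv2.imread("pics/"+n)}
    h=hsv(w);H,S,V=[h[...,i].astype(int) for i in range(3)]
    for st,ce,mm in blobs((H>45)&(H<85)&(S>90),80):print(n,st)
    m=((H>45)&(H<85)&(S>90))
    print([np.flatnonzero(m[r])[[0,-1]].tolist() for r in(105,140,170)])
```

```text
[ 0.52604657 -0.01276478  0.040574  ] [-1.79988127  0.24475318  4.3289704 ] [ 0.01874957  0.34223515 -0.01682312]
w14.png [ 232   95   24   86 1927]
w14.png [ 260   95   24   86 1925]
[[232, 283], [233, 282], [234, 281]]
w15.png [ 232   94   24   87 1889]
w15.png [ 260   95   24   86 1923]
[[232, 283], [233, 282], [234, 281]]
None [ 230   93   28   88 2184]
None [ 258   93   28   88 2186]
[[230, 285], [232, 284], [232, 283]]
```

The green-steel boundary row is unchanged (181) and the tip row is within 2 px, so the tongs are still level in hand and the contact is with the slot floor at z=0.005. I release and rise.

Call:
servo_tool(plan="0 0 0 0; 0 0 0 0; 0 0 0 0; 0 0 0 0; 0 0 -0.01 0; 0 0 -0.03 0; 0 0 -0.07 0; 0 0 -0.11 0; 0 0 -0.15 0; 0 0 -0.19 0; 0 0 -0.2 0; 0 0 -0.2 0", grip=-0.1)

```text
t: 31.6
tool_pos: [0.5281, -0.013, 0.2457]
orientation: [0.221, 3.125, -0.001]
force: [-0.2, -0.1, -0.0]
opening: 0.0512
gripper_force: 0.0
```

Run:
```python
from h import *
s=status.read_state();M=R.from_rotvec(s["orientation"]).as_matrix();print(s["t"],s["tool_pos"],s["opening"])
w=shot("wrist","w17.png");h=hsv(w);H,S,V=[h[...,i].astype(int) for i in range(3)]
for st,ce,mm in blobs((H>45)&(H<85)&(S>90),50):print("g",st,rect(w,mm,.033))
for st,ce,mm in blobs((S<70)&(V>80),100):
    if st[1]<240:print("s",st,rect(w,mm,.033))
m=red(w);print("red",rect(w,m,.035))
# where the tips / edges should be
T=np.array([.5325,-.0127]);u=np.array([-.990,.139]);n=np.array([-.139,-.990])
P=[np.r_[T+u*.094+n*a,.033] for a in(-.015,0,.015)];print(proj(w,P).round(1).tolist())
```

```text
31.6 [ 0.52812686 -0.01295753  0.24572569] 0.05116849854644067
g [243  95  13  41 442] (array([ 0.4615, -0.0131,  0.049 ,  0.0143]), -6.5)
g [260  95  11  41 428] (array([0.4645, 0.0071, 0.049 , 0.0129]), -7.9)
s [379   0  31   8 164] (array([0.3636, 0.1671, 0.0338, 0.0068]), 81.9)
s [   4   17  110   46 2472] (array([ 0.3497, -0.2199,  0.1235,  0.0477]), 87.4)
s [ 302  111   17  109 1233] (array([0.5409, 0.0576, 0.1481, 0.0183]), -7.4)
s [324 126  18  34 287] (array([0.5111, 0.0896, 0.0429, 0.0207]), -8.1)
s [244 135  13  92 979] (array([ 0.5499, -0.0243,  0.1289,  0.0157]), -7.2)
s [258 135  13  92 986] (array([ 0.5524, -0.0066,  0.129 ,  0.0154]), -8.5)
s [ 173  223   43   65 1560] (array([ 0.6477, -0.1291,  0.1227,  0.045 ]), -26.1)
s [ 250  222  102  115 3663] (array([0.7269, 0.0484, 0.1788, 0.1506]), -32.5)
red (array([0.5424, 0.0812, 0.1563, 0.0391]), -8.1)
[[269.1, 95.5], [257.0, 95.6], [244.9, 95.6]]
```

Both lie in their slots: the tongs' tips fall within about 2 px of where they should be with the arms nearly parallel, and the thermometer is at -8.1°, closed. The robot is clear, so I hand in.

```bash
python3 -c "
from plant import robot
print(robot.close_job())"
```

```text
the job is handed in; nothing more can be done
None
```

The job is handed in at about 32 s of the 72 s. By camera measurement the red thermometer lies folded shut in the wide slot and the tongs lie closed in the long slot, both let go; the hand-in itself returned no verdict.

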